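Load a wall control unit face down in the labelling jig and clamp it

ROBOT

A 6-joint arm with a two-finger parallel gripper is mounted at the origin on the work surface; the furniture and walls round the work are solid. World frame = base frame: x ahead of the robot, y to its left, z up, the work surface at z = 0. Lengths are in m, angles in degrees, forces in N, time in s.
With the tool pointing down it reaches from about 0.35 to 0.95 m from the base axis. Payload 17.4 kg.
Tool frame: the origin (TCP) lies on the centre line of the jaws, within the pads' length; the fingertips stand arm.finger_overhang ahead of it and the grasp point (between the pads) lies 2 mm behind it (arm.finger_overhang is the distance from the TCP to the fingertips, in m); z points along the fingers, y is the line along which they close (so a half turn about z gives the same grasp; the last joint's range is limited). The gripper opens to 93 mm and grips with 3 to 60 N. Pads are 15 mm wide; open, the fingers measure 128 mm over their backs; the gripper's body (75 mm by 188 mm) begins 65 mm behind the grasp point.
Start: joints at [63.667, 6.646, 82.598, -0, 90.757, -2.166], TCP at [0.276, 0.616, 0.236] pointing down, gripper open.
Joint ranges: [-162.19, 162.19], [-47.58, 125.68], [4.15, 143.07], [-65.23, 245.23], [0.69, 171.88], [-170.13, 170.13]. Speed limits (degrees/s): [108.29, 108.29, 127.2, 180, 180, 180].

INTERFACE

Orientations are given as [roll, pitch, yaw] about the fixed x, y, z axes, in that order (R = Rz(yaw) Ry(pitch) Rx(roll)).
In Python, from plant import arm, imaging gives the robot as it stands.
- The arm moves only by the tool move_arm, never from a script. Its argument "deltas" is a list of rows, each a list of 7 numbers: the turn, a rotation vector about the tool's x, y, z in units of 90 degrees (1.0 is 90 degrees), then the shift along the tool's x, y, z in units of 50 cm (1.0 is 50 cm), then the closure, from -1 (fully open) to 1 (shut). A call has 1 to 20 rows; each row shifts and turns the commanded pose from where the row before left it, along the tool's axes as they then stand; what a row does not reach is not made up. A row lasts 1/10 s, in which the tool goes at most 50 mm and 8.59 degrees, less where a joint would pass 70% of its speed; a pose out of reach is approached as far as the arm can. A call with a number of a shift or a turn outside -1 to 1 is refused whole. A call with a gripper value outside its range is refused whole. The fingers move at their own pace and stop on an object; "force" is the grip in N (left out, the last holds). Time passes only in rows, so rows that do not move let the fingers close. It gives the time, the measured TCP pose, the force, the opening and the grip force at its end, in the units of the state.
- arm.read_state(): the state, without advancing time (a new reading comes with each control period).
- imaging.read_camera(name): name is "scene" or "top" or "wrist"; returns the picture (400x640x3 uint8, blue, green, red); there is no depth.
- imaging.camera_info(name): a dict with "K" (3x3 intrinsics, pixels), "R" (3x3) and "t" (3): a world point X has camera coordinates R X + t. Camera axes: x right, y down, z forward; pixel columns grow to the right and rows downward; lengths in m; the calibration is good to about 2 mm. A picture is of the moment at which its call begins: read the wrist's pose just before it. camera_info takes no time and is no camera call; for the wrist camera it gives the pose at the moment of the call.
- arm.hand_in(): hands the job in; it is judged then, once.
Trained networks look in the newest picture that a camera, given by its name, has taken for a name from the list of things; names that differ only in an ending like _2 or _b are one class to them, and where a whole thing is asked for, a point or a joint stands for the part that bears it (a point fixed in the world has none). Each returns a list of dicts, best first, with "conf" (0 to 1); they miss things now and then, are a little off and sometimes report something else, mostly with a low value. They report only what shows in the picture. A call takes as long as a camera call.
- imaging.search_frame(camera, label): "location" ([x, y, z] in m, in the coordinates of the camera as it stood for that picture, good to about 4 mm: the middle of the surface that is visible of it).
- imaging.silhouettes(camera, label): "region" (400x640 bool, what is visible of it).
- imaging.spot_point(camera, label): "location" ([x, y, z] in m, in the coordinates of the camera as it stood for that picture, good to about 4 mm: a listed point, or the origin of a listed thing).
The state is a dict: "time_s": time; "joints": joint angles; "joint_velocities": joint speeds; "effort": joint torques, N m; "tool_pos": TCP position; "ee_rot": TCP orientation; "contact_force": force on the tool from outside, world axes, zero at the start; "moment": the same for the moment, N m; "grip_width": finger opening in m; "gripper_force": force on a finger pad.
Only numpy, scipy, OpenCV 4.12 (cv2) and the standard library are available. Lean on these libraries where they do the work, as an engineer would, in place of code of your own. Each camera call takes 0.05 s, during which the arm holds its last target. There are 200 camera calls.

TASK

The control unit needs its rating label on the back. Swing the labelling jig's hold-down lever up out of the way, turn the unit over and seat it face down in the jig's nest with its dial in the round well, fully home and flat, then bring the lever back down until its rubber foot rests on the unit's back. Leave everything else on the table where it is.

Things in the scene. Friction and masses are not known exactly. Their poses are not given: they have to be found in the camera images.
- unit: control unit, white front, grey back: a plain block 96 (its x) x 60 (y) x 34 mm (z) with parallel sides, 0.15 to 0.31 kg. Origin: middle of the back face; z points out of the front. A round dial, 44 mm across, stands 10 mm out of the front, its centre 18 mm from the unit's middle towards +x. Starts on its back, dial up; stands steadily on a 60 x 34 mm end. Starts where the table round it is clear.
- dial_face (a point): centre of the outer face of the unit's dial: 18, 0, 44 mm in the unit's frame; moves with the unit
- jig: fixed labelling jig: brown board 168 x 108 mm (72 mm to its -x, 96 mm to its +x side), white nest. Origin: under the nest's middle, at table height; x points to the lever's pivot, z up. Nest floor 22 mm high; four L-shaped corner blocks, 15 mm above it, leave 100 (x) x 64 mm (y) and have bevelled tops; between them the sides are open: 60 mm along x, 28 mm along y.
- well_seat (a point): where the centre of the dial's face lies when the unit is home (back then 56 mm above the table): 18, 0, 12 mm in the jig's frame. The round well in the nest floor is 52 mm across, 12 mm deep, 18 mm from the nest's middle towards the pivot: the unit goes home only face down with its dial end towards the pivot.
- lever_pivot (a point): hinge axis of the hold-down lever, along the jig's y: at 76, 0, 78 mm in the jig's frame, between two steel cheeks (28 mm over both, 89 mm high). Not to be confused with the folding jig nearer the robot (fixed, x 0.22 to 0.44, y -0.05 to 0.12), whose lever with a red grip reaches 140 mm high at x 0.37, y 0.04; nor is that to be used
- lever_grip (a point): middle of the lever's round black handle, 19 mm thick and 60 mm long in line with the lever, 160 mm from the pivot; moves with the lever. Lever down: handle level, over the jig's -x end, 78 mm above the table.
- lever (a joint): hold-down lever (steel bar 14 mm wide), rad: 0 = down, level, its rubber foot just on the back of a unit that is home, over the nest's middle; grows as the handle is lifted in an arc; 1.57 = upright, 1.8 = stop, leaning back. A stiff hinge (0.3 N m) holds it wherever it is left. It starts down or part raised, over the nest; above 1.4 the nest is free from above.
- date_stamp: bystander, loose: date stamp with a wooden knob, 27 x 44 x 82 mm high, origin under its middle. Right behind it stands the fixed drawer cabinet (x 0.47 to 0.68, y -0.15 to 0.07), 170 mm high with the roll on its top.
- marker_1: bystander, loose: marker lying on the table, 140 mm along its y, 17 mm thick, origin under its middle
- pack_1: bystander, loose: red and white pack, 60 x 88 x 28 mm high, origin under its middle

How it is judged (in metres and radians):
At the end, for the whole second after the job is handed in: The unit lies at rest face down in the nest: dial face within 5 mm of its seat in the well, level within 0.08 rad; the lever is down on its back (below 0.04 rad) (distance between dial_face and well_seat below 0.005 m and angle between unit's own z axis and vertical above 3.06 rad and value of joint lever below 0.04 rad and linear speed of unit below 0.01 m/s); the robot touches nothing.
It fails at once if the stamp, the marker or the pack was moved by more than 30 mm (distance of any of date_stamp, marker_1, pack_1 from where it was at the start of the episode above 0.03 m).
It also fails if it takes over 72 s, if anything falls off the work surface, if the arm or the gripper's body presses on something with over 40 N, if the wrist force passes 120 N, or if a joint passes its speed limit or range.

## Working session

There is one attempt and no reset: what is moved stays moved. The work goes in short steps, Python scripts to look and compute and a tool call to move; the robot and the scene stay as the last step left them, time stands still between calls to the robot, and variables do not carry over. Pictures are saved under pics/ and viewed, at most 10 in all, crops included, and the job is handed in when it is done.

Besides the shell and the picture viewer there is one more tool, called after ">>>" as name([rows], argument=value, ...), one row to a line, values as JSON. move_arm: Moves the arm, as the interface text tells. Its arguments: {"type":"object","properties":{"deltas":{"type":"array","items":{"type":"array","items":{"type":"number"}}},"force":{"type":"number"}},"required":["deltas"]}

```bash
ls; mkdir -p pics; cat > h.py <<'E'
import numpy as np, cv2
from plant import arm, imaging
from scipy.spatial.transform import Rotation as Ro
def w(cam,p,ci=None):
    c=ci or imaging.camera_info(cam); return np.array(c["R"]).T@(np.array(p)-np.array(c["t"]))
def look(cam,pts=(),things=()):
    ci=imaging.camera_info(cam); im=imaging.read_camera(cam)
    for f,ns in ((imaging.spot_point,pts),(imaging.search_frame,things)):
        for n in ns:
            for d in f(cam,n)[:2]: print(cam,f.__name__,n,round(d["conf"],2),w(cam,d["location"],ci).round(4))
    return im,ci
def ray(ci,u,v,z):
    R=np.array(ci["R"]);C=-R.T@np.array(ci["t"]);d=R.T@np.linalg.inv(ci["K"])@[u,v,1];return C+d*(z-C[2])/d[2]
E
python3 - <<'E'
from h import *
s=arm.read_state();print(s["tool_pos"],s["ee_rot"],arm.finger_overhang,s["time_s"])
P=["unit","dial_face","jig","well_seat","lever_pivot","lever_grip","date_stamp","marker_1","pack_1"]
for c in("top","scene"):
    im,ci=look(c,P,["lever","unit"]);cv2.imwrite(f"pics/{c}0.png",im)
E
```

```text
pics
[0.27627282 0.61565147 0.23489817] [-1.79933986e+02 -3.09262922e-03  1.55831160e+02] 0.017 0.0
top call unit 0.74 [0.4242 0.2167 0.003 ]
top call dial_face 0.78 [0.4431 0.2038 0.0473]
top call jig 0.58 [0.5874 0.2099 0.0032]
top call well_seat 0.69 [0.6081 0.2028 0.0093]
top call lever_grip 0.9 [0.5089 0.23   0.0933]
top call date_stamp 0.82 [5.060e-01 1.035e-01 2.000e-04]
top call marker_1 0.74 [0.4062 0.1269 0.0011]
top call pack_1 0.71 [ 0.4164 -0.1204  0.0049]
top call lever 0.98 [0.5665 0.2149 0.0942]
top call unit 0.68 [0.4218 0.2165 0.035 ]
top call unit 0.55 [0.5634 0.2161 0.0931]
scene call dial_face 0.62 [0.4395 0.2127 0.042 ]
scene call jig 0.83 [ 0.5836  0.2085 -0.004 ]
scene call jig 0.71 [0.5034 0.0994 0.0033]
scene call well_seat 0.63 [0.6065 0.2054 0.0134]
scene call well_seat 0.43 [ 0.409  -0.1189 -0.0007]
scene call lever_pivot 0.91 [0.6584 0.194  0.0789]
scene call lever_grip 0.76 [0.5049 0.2315 0.0891]
scene call lever_grip 0.49 [0.4082 0.1339 0.0005]
scene call date_stamp 0.57 [0.5021 0.1004 0.0015]
scene call marker_1 0.65 [0.4072 0.1309 0.0031]
scene call pack_1 0.9 [ 4.086e-01 -1.196e-01 -3.000e-04]
scene call pack_1 0.38 [0.5017 0.1037 0.0018]
scene call lever 0.97 [0.5613 0.2188 0.0903]
scene call unit 0.59 [0.4144 0.2093 0.0355]
```

View pics/top0.png

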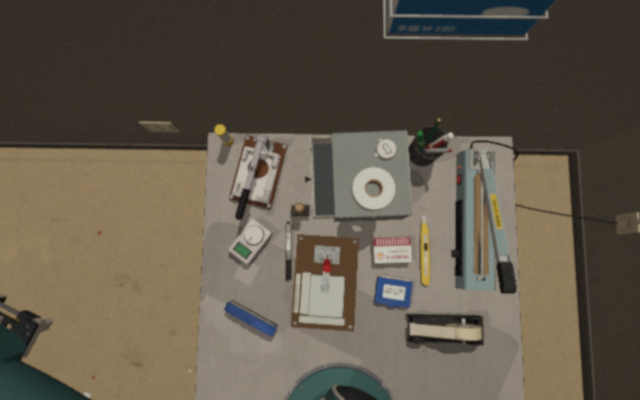

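View pics/scene0.png

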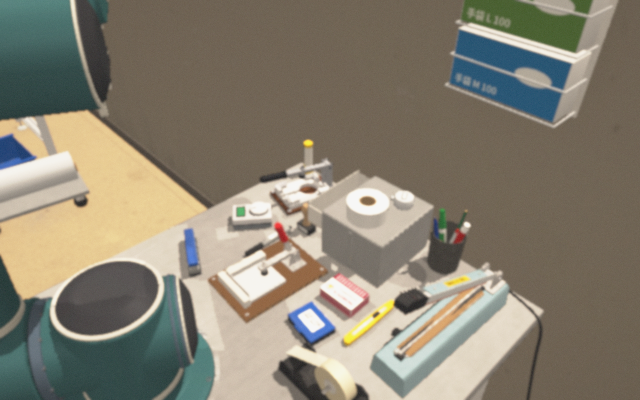

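The top view shows the unit at px (250,242) with its dial up and right. The labelling jig is at (257,175), its lever handle at (242,203) and nearly down, and its pivot at about (262,145). The scene view agrees with this. I'll move the wrist camera over them for finer measurements.

```bash
cat >> h.py <<'E'
def tool(fyaw,th,sgn=1):
    "tool z = sin(th) f - cos(th) up ; tool y = horizontal, left of f (sgn=1) or right (-1)"
    a,t=np.radians([fyaw,th]);f=np.array([np.cos(a),np.sin(a),0]);z=np.sin(t)*f+[0,0,-np.cos(t)]
    y=sgn*np.array([-f[1],f[0],0]);return np.c_[np.cross(y,z),y,z]
def cur():
    s=arm.read_state();return np.array(s["tool_pos"]),Ro.from_euler("xyz",s["ee_rot"],degrees=True).as_matrix()
def plan(p1,R1,n=None,start=None):
    "equal rows that lead from the present (or start) pose to p1,R1"
    p0,R0=start or cur();wv=Ro.from_matrix(R0.T@R1).as_rotvec();d=np.array(p1)-p0
    n=n or int(np.ceil(max(np.linalg.norm(d)/.045,np.degrees(np.linalg.norm(wv))/8,1)))
    M=sum(R0@Ro.from_rotvec(wv*k/n).as_matrix() for k in range(n))
    s=np.linalg.solve(M,d);print(n,"x",np.r_[wv/n/(np.pi/2),s/.5].round(4).tolist());return np.array(p1),R1
E
python3 - <<'E'
from h import *
plan([.50,.23,.32],tool(-12,0))
E
```

```text
11 x [0.0, -0.0, -0.0123, -0.0611, -0.0536, -0.0153]
```

>>> move_arm([
  [0, 0, -0.0123, -0.0611, -0.0536, -0.0153, -1],
  [0, 0, -0.0123, -0.0611, -0.0536, -0.0153, -1],
  [0, 0, -0.0123, -0.0611, -0.0536, -0.0153, -1],
  [0, 0, -0.0123, -0.0611, -0.0536, -0.0153, -1],
  [0, 0, -0.0123, -0.0611, -0.0536, -0.0153, -1],
  [0, 0, -0.0123, -0.0611, -0.0536, -0.0153, -1],
  [0, 0, -0.0123, -0.0611, -0.0536, -0.0153, -1],
  [0, 0, -0.0123, -0.0611, -0.0536, -0.0153, -1],
  [0, 0, -0.0123, -0.0611, -0.0536, -0.0153, -1],
  [0, 0, -0.0123, -0.0611, -0.0536, -0.0153, -1],
  [0, 0, -0.0123, -0.0611, -0.0536, -0.0153, -1],
  [0, 0, 0, 0, 0, 0, -1],
  [0, 0, 0, 0, 0, 0, -1],
])

```text
time_s: 2.5
tool_pos: [0.5005, 0.2293, 0.3198]
ee_rot: [180.0, -0.0, 167.9]
contact_force: [-0.1, 0.4, 0.4]
grip_width: 0.093
gripper_force: 0.0
```

```bash
python3 - <<'E'
from h import *
s=arm.read_state();print(s["tool_pos"],s["ee_rot"],s["joints"])
for k in range(2):
  im,ci=look("wrist",["unit","dial_face","jig","well_seat","lever_pivot","lever_grip","date_stamp"],["lever"])
print(-np.array(ci["R"]).T@ci["t"],np.array(ci["R"])[2])
cv2.imwrite("pics/w1.png",im)
E
```

```text
[0.5005063  0.22927384 0.31983077] [ 1.79988695e+02 -1.84612454e-03  1.67900229e+02] [ 2.19514742e+01 -9.45987369e+00  9.06888284e+01  1.05235847e-02
  9.87662444e+01 -5.59471508e+01]
wrist call unit 0.91 [0.4245 0.2198 0.0005]
wrist call unit 0.33 [0.5875 0.2082 0.001 ]
wrist call dial_face 0.96 [0.4354 0.2076 0.0405]
wrist call jig 0.85 [0.5856 0.209  0.002 ]
wrist call well_seat 0.58 [0.6061 0.2103 0.0143]
wrist call date_stamp 0.68 [ 0.5     0.1011 -0.0034]
wrist call lever 0.81 [0.5344 0.2246 0.0943]
wrist call unit 0.64 [ 4.207e-01  2.218e-01 -2.000e-04]
wrist call unit 0.45 [0.5047 0.2311 0.0931]
wrist call dial_face 0.62 [0.4373 0.204  0.041 ]
wrist call jig 0.59 [0.5894 0.2099 0.0015]
wrist call well_seat 0.9 [0.6045 0.2088 0.0133]
wrist call lever_grip 0.94 [0.5053 0.2325 0.0957]
wrist call date_stamp 0.89 [5.013e-01 1.024e-01 2.000e-04]
wrist call date_stamp 0.59 [ 0.5864  0.2113 -0.002 ]
wrist call lever 0.82 [0.5338 0.2213 0.0968]
[0.43358208 0.24533818 0.46879551] [ 0.24040642 -0.05074968 -0.96934474]
```

View pics/w1.png

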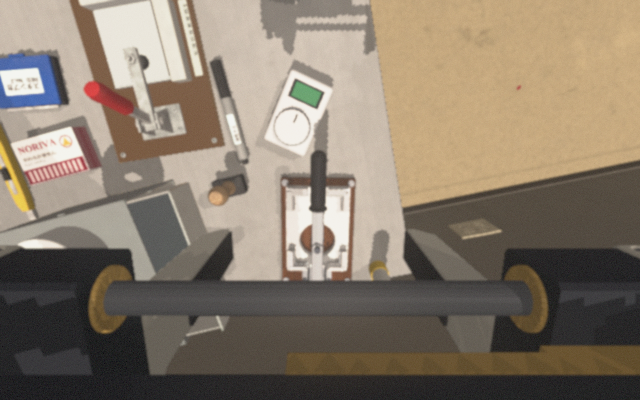

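The wrist view shows the unit at (298,110), dial end away from the robot. The handle is at (318,180). The board's near edge runs from (281,178) to (355,177), and the stamp is at (227,190). Next I'll fit the unit's silhouette and the jig axis.

```bash
cat >> h.py <<'E'
def hull(ci,P):
    q=(np.array(ci["R"])@np.array(P).T).T+ci["t"];q=(np.array(ci["K"])@q.T).T;q=q[:,:2]/q[:,2:]
    m=np.zeros((400,640),np.uint8);cv2.fillConvexPoly(m,cv2.convexHull((q*16).round().astype(np.int32)).reshape(-1,2),255,cv2.LINE_AA,4);return m
a=np.linspace(0,2*np.pi,24)
UP=np.array([[x,y,z] for x in(-.048,.048) for y in(-.03,.03) for z in(0,.034)]+[[.018+.022*np.cos(t),.022*np.sin(t),.044] for t in a])
def fit(ci,reg,P,x0,z=0.,steps=(.02,.02,15)):
    from scipy.optimize import minimize
    r=reg.astype(float)
    def c(v):
        m=hull(ci,P@Ro.from_euler("z",v[2],degrees=True).as_matrix().T+[v[0],v[1],z])/255.;return 1-np.minimum(m,r).sum()/np.maximum(m,r).sum()
    s=np.array([x0]+[np.array(x0)+np.diag(steps)[i] for i in range(3)])
    o=minimize(c,x0,method="Nelder-Mead",options=dict(initial_simplex=s,xatol=1e-4,fatol=1e-5));return o.x,o.fun
E
python3 - <<'E'
from h import *
im,ci=look("wrist")
for d in imaging.silhouettes("wrist","unit")[:2]:
    r=d["region"];v,u=np.nonzero(r);print(d["conf"],r.sum(),u.mean(),v.mean())
    if abs(u.mean()-298)<30 and abs(v.mean()-110)<30:
        for y in(-30,-50): print(fit(ci,r,UP,[.424,.218,y]))
hsv=cv2.cvtColor(im,cv2.COLOR_BGR2HSV)
reg=imaging.silhouettes("wrist","jig")
for d in reg[:2]:
    v,u=np.nonzero(d["region"]);print("jig",d["conf"],u.min(),u.max(),v.min(),v.max())
m=((hsv[...,0]<18)&(hsv[...,1]>90)&(hsv[...,2]<160)).astype(np.uint8)
L=[];Rr=[]
for v in range(190,270,5):
    u=np.nonzero(m[v,270:370])[0]+270
    if len(u): L.append(ray(ci,u.min(),v,.012));Rr.append(ray(ci,u.max()+1,v,.012))
L=np.array(L);Rr=np.array(Rr);
for E_ in(L,Rr):
    k=cv2.fitLine(E_[:,:2].astype(np.float32),cv2.DIST_HUBER,0,1e-4,1e-4).ravel();print("edge yaw",np.degrees(np.arctan2(k[1],k[0])),k[2:])
print("width",np.linalg.norm(L-Rr,axis=1).round(4)[:6])
for u,v in((281,178),(355,177)):print(ray(ci,u,v,.012))
d=[d for d in imaging.silhouettes("wrist","lever_grip")]
for q in d[:2]:
    v,u=np.nonzero(q["region"]);print("lever",q["conf"],u.min(),u.max(),v.min(),v.max(),u.mean())
E
```

```text
0.89 3509 297.7267027643203 111.89797663151896
(array([  0.42534861,   0.2197942 , -36.16714317]), np.float64(0.06482369039169344))
(array([  0.42569848,   0.21982563, -36.51245176]), np.float64(0.06459726191858128))
jig 0.67 280 355 149 279
edge yaw -13.497706 [0.5848961  0.16020153]
edge yaw -12.316289 [0.5898588  0.26497185]
width [0.1033 0.1037 0.1026 0.103  0.1034 0.1024]
[0.50645738 0.17610836 0.012     ]
[0.52689729 0.27922226 0.012     ]
lever 0.96 309 326 150 279 317.46171428571427
```

```bash
cat >> h.py <<'E'
JO=np.array([.587,.211,0]);JY=-12.3
def J(x,y,z): return JO+Ro.from_euler("z",JY,degrees=True).apply([x,y,z])
def grip(phi): return J(.076-.16*np.cos(phi),0,.078+.16*np.sin(phi))
E
python3 - <<'E'
from h import *
T=tool(JY,0)
print(grip(.1));st=plan(grip(.1),T)
st=(grip(.1),T)
for a in np.arange(.25,1.66,.2):
    st=plan(grip(a),T,2,st)
E
```

```text
[0.50570916 0.22872427 0.09397335]
6 x [-0.0, 0.0, 0.0006, -0.0019, 0.0, 0.0753]
2 x [0.0, 0.0, 0.0, -0.0042, -0.0, -0.0236]
2 x [0.0, 0.0, 0.0, -0.011, -0.0, -0.03]
2 x [0.0, 0.0, 0.0, -0.0167, 0.0, -0.0272]
2 x [0.0, 0.0, 0.0, -0.0218, 0.0, -0.0234]
2 x [0.0, 0.0, 0.0, -0.026, -0.0, -0.0186]
2 x [0.0, 0.0, 0.0, -0.0292, -0.0, -0.013]
2 x [0.0, 0.0, 0.0, -0.0312, -0.0, -0.007]
2 x [0.0, 0.0, 0.0, -0.0319, 0.0, -0.0007]
```

>>> move_arm([
  [0, 0, 0.0006, -0.0019, 0, 0.0753, -1],
  [0, 0, 0.0006, -0.0019, 0, 0.0753, -1],
  [0, 0, 0.0006, -0.0019, 0, 0.0753, -1],
  [0, 0, 0.0006, -0.0019, 0, 0.0753, -1],
  [0, 0, 0.0006, -0.0019, 0, 0.0753, -1],
  [0, 0, 0.0006, -0.0019, 0, 0.0753, -1],
  [0, 0, 0, 0, 0, 0, -1],
  [0, 0, 0, 0, 0, 0, 1],
  [0, 0, 0, 0, 0, 0, 1],
  [0, 0, 0, 0, 0, 0, 1],
  [0, 0, 0, 0, 0, 0, 1],
  [0, 0, 0, 0, 0, 0, 1],
  [0, 0, 0, 0, 0, 0, 1],
], force=12)

```text
time_s: 4.9
tool_pos: [0.5059, 0.2287, 0.0943]
ee_rot: [180.0, 0.0, 167.7]
contact_force: [0.1, -0.7, -0.3]
grip_width: 0.0494
gripper_force: 0.0
```

>>> move_arm([
  [0, 0, 0, 0, 0, 0, 1],
  [0, 0, 0, 0, 0, 0, 1],
  [0, 0, 0, 0, 0, 0, 1],
  [0, 0, 0, 0, 0, 0, 1],
  [0, 0, 0, 0, 0, 0, 1],
  [0, 0, 0, 0, 0, 0, 1],
], force=12)

```text
time_s: 5.5
tool_pos: [0.5058, 0.229, 0.0939]
ee_rot: [180.0, 0.0, 167.7]
contact_force: [1.1, 5.2, -2.2]
grip_width: 0.0189
gripper_force: 12.0
```

>>> move_arm([
  [0, 0, 0, -0.0042, 0, -0.0236, 1],
  [0, 0, 0, -0.0042, 0, -0.0236, 1],
  [0, 0, 0, -0.011, 0, -0.03, 1],
  [0, 0, 0, -0.011, 0, -0.03, 1],
  [0, 0, 0, -0.0167, 0, -0.0272, 1],
  [0, 0, 0, -0.0167, 0, -0.0272, 1],
  [0, 0, 0, -0.0218, 0, -0.0234, 1],
  [0, 0, 0, -0.0218, 0, -0.0234, 1],
])

```text
time_s: 6.3
tool_pos: [0.5584, 0.2171, 0.1983]
ee_rot: [-180.0, -0.1, 167.7]
contact_force: [2.6, 4.0, -6.7]
grip_width: 0.0187
gripper_force: 12.0
```

>>> move_arm([
  [0, 0, 0, -0.026, 0, -0.0186, 1],
  [0, 0, 0, -0.026, 0, -0.0186, 1],
  [0, 0, 0, -0.0292, 0, -0.013, 1],
  [0, 0, 0, -0.0292, 0, -0.013, 1],
  [0, 0, 0, -0.0312, 0, -0.007, 1],
  [0, 0, 0, -0.0312, 0, -0.007, 1],
  [0, 0, 0, -0.0319, 0, -0.0007, 1],
  [0, 0, 0, -0.0319, 0, -0.0007, 1],
  [0, 0, 0, 0, 0, 0, 1],
])

```text
time_s: 7.2
tool_pos: [0.675, 0.1911, 0.2369]
ee_rot: [-180.0, -0.0, 167.6]
contact_force: [1.3, -0.8, 0.5]
grip_width: 0.0031
gripper_force: 1.4
```

```bash
python3 - <<'E'
from h import *
for c in("wrist","top","scene"):
  im,ci=look(c,["lever_grip","lever_pivot"],["lever"])
  if c!="top": cv2.imwrite(f"pics/l_{c}.png",im if c=="wrist" else cv2.resize(im[130:290,200:400],None,fx=3,fy=3))
E
```

```text
wrist call lever_grip 0.85 [0.657  0.1968 0.2376]
wrist call lever_pivot 0.56 [0.6647 0.1896 0.0793]
wrist call lever 0.7 [0.6505 0.1987 0.259 ]
scene call lever_grip 0.66 [0.6544 0.1985 0.2353]
scene call lever_pivot 0.63 [0.6585 0.1994 0.0786]
scene call lever 0.64 [0.6153 0.1973 0.0203]
```

View pics/l_scene.png

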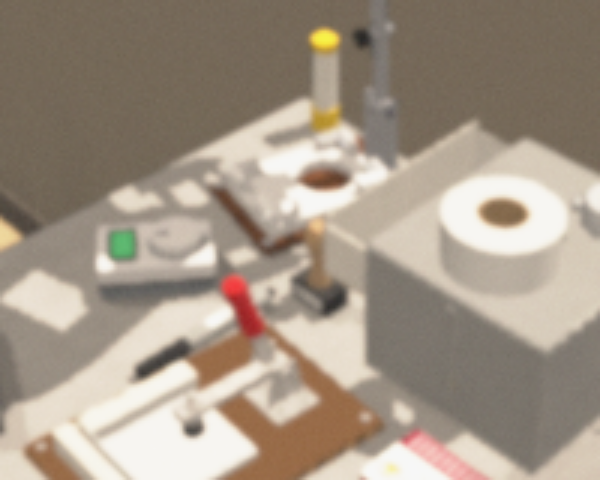

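>>> move_arm([
  [0, 0, 0, 0, 0, -0.08, 1],
  [0, 0, 0, 0, 0, -0.09, 1],
  [0, 0, 0, 0, 0, -0.09, -1],
  [0, 0, 0, 0, 0, 0, -1],
])

```text
time_s: 8.2
tool_pos: [0.6741, 0.1923, 0.3751]
ee_rot: [179.8, 0.5, 167.7]
contact_force: [-0.2, -0.2, -0.1]
grip_width: 0.0122
gripper_force: 0.0
```

```bash
cat >> h.py <<'E'
def wristq(R,j1,q):
    R0=Ro.from_euler("z",j1,degrees=True)*Ro.from_euler("y",q,degrees=True)
    e=(R0.inv()*Ro.from_matrix(R)).as_euler("ZYZ",degrees=True); e[2]=(e[2]-90+180)%360-180; return e
E
python3 - <<'E'
from h import *
from scipy.optimize import least_squares
s=arm.read_state();print(s["joints"],s["tool_pos"],arm.__dict__.keys() if hasattr(arm,'__dict__') else 0)
D=[([63.667,6.646,82.598,0,90.757,-2.166],[.27627,.61565,.2349]),([21.951,-9.45987,90.6888,.01,98.766,-55.947],[.5005063,.22927384,.31983]),(s["joints"],s["tool_pos"])]
def f(v):
    o=[]
    for j,p in D:
        a,b=np.radians([j[1],j[1]+j[2]]);o+=[v[0]+v[1]*np.sin(a)+v[2]*np.sin(b)-np.hypot(p[0],p[1]),v[3]+v[1]*np.cos(a)+v[2]*np.cos(b)-p[2]]
    return o
o=least_squares(f,[0,.4,.4,.1]);print(o.x,o.fun.round(4))
def ik(p,R,Lt):
    a,L2,L3,h=o.x;c=np.array(p)-Lt*R[:,2];r=np.hypot(c[0],c[1])-a;z=c[2]-(h+Lt)
    j1=np.degrees(np.arctan2(c[1],c[0]));d=np.hypot(r,z);al=np.arctan2(r,z)
    C=(L2**2+d*d-L3**2)/(2*L2*d);C2=(d*d-L2**2-L3**2)/(2*L2*L3)
    if abs(C)>1 or abs(C2)>1:return "out"
    j3=np.degrees(np.arccos(C2));j2=np.degrees(al-np.arccos(C));return np.r_[j1,j2,j3,wristq(R,j1,j2+j3)].round(0)
for Lt in(.2,.3):
  for th in(30,45,60):
    for sg in(1,-1): print(Lt,th,sg,ik([.4255,.2198,.03],tool(-36.3,th,sg),Lt))
  print("stand g2",[ik([.43,.25,.06],tool(f,-40,sg),Lt) for f in (-36,0) for sg in(1,-1)])
  print("place",[ik(J(0,0,.05),tool(JY,50,sg),Lt) for sg in(1,-1)])
E
```

```text
[ 1.38287412e+01  9.54188538e+00  6.66012764e+01  1.31921954e-02
  1.03341274e+02 -6.38683450e+01] [0.674099   0.19226022 0.37512325] dict_keys([])
[ 0.00986922  0.46445897  0.62257789 -0.23330507] [ 0.0114  0.0013 -0.0017 -0.0001 -0.0097 -0.0013]
0.2 30 1 [ 39. -20. 128. -32.  66.  -3.]
0.2 30 -1 [ 39. -20. 128. -32.  66. 177.]
0.2 45 1 [ 44. -19. 131. -49.  68.  10.]
0.2 45 -1 [  44.  -19.  131.  -49.   68. -170.]
0.2 60 1 [ 48. -17. 134. -65.  73.  22.]
0.2 60 -1 [  48.  -17.  134.  -65.   73. -158.]
stand g2 [array([ 18.,  -4., 114.,  32.,  95., -40.]), array([ 18.,  -4., 114.,  32.,  95., 140.]), array([ 24.,   2., 108.,  16., 106., -66.]), array([ 24.,   2., 108.,  16., 106., 114.])]
place [array([ 29., -10., 123., -54.,  39., -13.]), array([ 29., -10., 123., -54.,  39., 167.])]
0.3 30 1 [ 45. -20. 130. -32.  69.   3.]
0.3 30 -1 [  45.  -20.  130.  -32.   69. -177.]
0.3 45 1 [ 54. -18. 133. -48.  72.  18.]
0.3 45 -1 [  54.  -18.  133.  -48.   72. -162.]
0.3 60 1 [ 60. -12. 136. -61.  79.  32.]
0.3 60 -1 [  60.  -12.  136.  -61.   79. -148.]
stand g2 [array([ 13.,   2., 111.,  29.,  95., -46.]), array([ 13.,   2., 111.,  29.,  95., 134.]), array([ 22.,  10., 102.,  14., 105., -69.]), array([ 22.,  10., 102.,  14., 105., 111.])]
place [array([ 36., -15., 131., -58.,  42.,  -5.]), array([ 36., -15., 131., -58.,  42., 175.])]
```

```bash
cat >> h.py <<'E'
def pose(R,p): T=np.eye(4);T[:3,:3]=R;T[:3,3]=p;return T
E
python3 - <<'E'
from h import *
R1=tool(-36.3,45,1);p=np.array([.4255,.2198,.022])
st=plan([.42,.25,.33],R1); st=plan(p-.1*R1[:,2],R1,None,st); st=plan(p,R1,None,st)
Tu=pose(Ro.from_euler("z",-36.3,degrees=True).as_matrix(),[.4255,.2198,0]); G=np.linalg.inv(Tu)@pose(R1,p)
a=np.radians(10);f=np.array([np.cos(a),np.sin(a),0]);z=-f;x=np.array([0,0,-1.]);
Us=pose(np.c_[x,np.cross(z,x),z],np.array([.43,.235,.049])+.017*f); E=Us@G
print(E[:3,3],np.abs(E[:3,:3]-tool(10,45,-1)).max())
st=plan(p+[0,0,.12],R1,None,st)
st=plan(E[:3,3]+[0,0,.11],E[:3,:3],None,st); st=plan(E[:3,3],E[:3,:3],4,st)
E
```

```text
7 x [0.0154, -0.0697, 0.0359, 0.0759, -0.0119, -0.0126]
6 x [0.0, 0.0, 0.0, 0.0673, -0.007, 0.0445]
3 x [0.0, 0.0, 0.0, 0.0, -0.0, 0.0667]
[0.42507596 0.23413176 0.049     ] 2.220446049250313e-16
3 x [0.0, 0.0, 0.0, -0.0566, 0.0, -0.0566]
19 x [-0.0, 0.025, 0.0827, 0.0019, 0.001, -0.0019]
4 x [0.0, 0.0, 0.0, -0.0389, 0.0, 0.0389]
```

>>> move_arm([
  [0.0154, -0.0697, 0.0359, 0.0759, -0.0119, -0.0126, -1],
  [0.0154, -0.0697, 0.0359, 0.0759, -0.0119, -0.0126, -1],
  [0.0154, -0.0697, 0.0359, 0.0759, -0.0119, -0.0126, -1],
  [0.0154, -0.0697, 0.0359, 0.0759, -0.0119, -0.0126, -1],
  [0.0154, -0.0697, 0.0359, 0.0759, -0.0119, -0.0126, -1],
  [0.0154, -0.0697, 0.0359, 0.0759, -0.0119, -0.0126, -1],
  [0.0154, -0.0697, 0.0359, 0.0759, -0.0119, -0.0126, -1],
  [0, 0, 0, 0, 0, 0, -1],
  [0, 0, 0, 0, 0, 0, -1],
])

```text
time_s: 9.1
tool_pos: [0.4184, 0.2508, 0.324]
ee_rot: [-179.4, 44.6, 144.4]
contact_force: [-0.7, 0.2, 0.4]
grip_width: 0.0843
gripper_force: 0.0
```

```bash
python3 - <<'E'
from h import *
R1=tool(-36.3,45,1);p=np.array([.4255,.2198,.022])
print(arm.read_state()["joints"])
im,ci=look("wrist",["unit","dial_face"]);cv2.imwrite("pics/w3.png",im)
for d in imaging.silhouettes("wrist","unit")[:1]: print(d["region"].sum(),fit(ci,d["region"],UP,[.4255,.2198,-36]))
st=plan(p-.1*R1[:,2],R1)
E
```

```text
[ 51.94880928 -22.31165523 108.11283845 -44.62689322  91.92272273
  -4.66434806]
wrist call dial_face 0.85 [0.4386 0.2057 0.0395]
wrist call dial_face 0.75 [0.5879 0.2079 0.0017]
2104 (array([  0.42214024,   0.22234783, -35.48008822]), np.float64(0.029223182373433576))
6 x [-0.0006, -0.0007, 0.0003, 0.0663, -0.0066, 0.0435]
```

```bash
python3 - <<'E'
from h import *
R1=tool(-36,45,1);p=np.array([.4238,.2205,.022])
st=plan(p-.1*R1[:,2],R1); st=plan(p,R1,3,st)
E
```

```text
6 x [-0.001, -0.0007, -0.0001, 0.0667, -0.0068, 0.0431]
3 x [0.0, 0.0, 0.0, 0.0, 0.0, 0.0667]
```

>>> move_arm([
  [-0.001, -0.0007, -0.0001, 0.0667, -0.0068, 0.0431, -1],
  [-0.001, -0.0007, -0.0001, 0.0667, -0.0068, 0.0431, -1],
  [-0.001, -0.0007, -0.0001, 0.0667, -0.0068, 0.0431, -1],
  [-0.001, -0.0007, -0.0001, 0.0667, -0.0068, 0.0431, -1],
  [-0.001, -0.0007, -0.0001, 0.0667, -0.0068, 0.0431, -1],
  [-0.001, -0.0007, -0.0001, 0.0667, -0.0068, 0.0431, -1],
  [0, 0, 0, 0, 0, 0, -1],
  [0, 0, 0, 0, 0, 0.06, -1],
  [0, 0, 0, 0, 0, 0.06, -1],
  [0, 0, 0, 0, 0, 0.05, -1],
  [0, 0, 0, 0, 0, 0.03, -1],
  [0, 0, 0, 0, 0, 0, -1],
])

```text
time_s: 10.5
tool_pos: [0.4247, 0.2198, 0.0221]
ee_rot: [-179.9, 45.1, 144.0]
contact_force: [0.4, 0.1, 0.7]
grip_width: 0.0931
gripper_force: 0.0
```

>>> move_arm([
  [0, 0, 0, 0, 0, 0, 1],
  [0, 0, 0, 0, 0, 0, 1],
  [0, 0, 0, 0, 0, 0, 1],
  [0, 0, 0, 0, 0, 0, 1],
  [0, 0, 0, 0, 0, 0, 1],
  [0, 0, 0, 0, 0, 0, 1],
  [0, 0, 0, 0, 0, 0, 1],
  [0, 0, 0, 0, 0, 0, 1],
  [0, 0, 0, 0, 0, 0, 1],
], force=35)

```text
time_s: 11.4
tool_pos: [0.423, 0.2212, 0.0215]
ee_rot: [-180.0, 45.0, 144.1]
contact_force: [-3.7, 1.3, 5.3]
grip_width: 0.0595
gripper_force: 35.0
```

```bash
python3 - <<'E'
from h import *
s=arm.read_state();print(s["grip_width"],s["gripper_force"],s["tool_pos"])
p,R=cur();st=plan(p+[0,0,.13],R)
E
```

```text
0.05952003120770373 34.99406039714813 [0.42304017 0.22123275 0.02146709]
3 x [0.0, 0.0, 0.0, -0.0613, -0.0, -0.0612]
```

>>> move_arm([
  [0, 0, 0, -0.03, 0, -0.03, 1],
  [0, 0, 0, -0.05, 0, -0.05, 1],
  [0, 0, 0, -0.06, 0, -0.06, 1],
  [0, 0, 0, -0.044, 0, -0.044, 1],
  [0, 0, 0, 0, 0, 0, 1],
  [0, 0, 0, 0, 0, 0, 1],
])

```text
time_s: 12.0
tool_pos: [0.4227, 0.221, 0.1507]
ee_rot: [-180.0, 45.0, 144.1]
contact_force: [0.4, 0.2, -3.7]
grip_width: 0.0595
gripper_force: 35.0
```

```bash
python3 - <<'E'
from h import *
s=arm.read_state();print(s["grip_width"],s["joints"])
R=tool(10,45,-1)
plan([.42,.235,.165],R,22)
E
```

```text
0.0594840780987731 [ 49.19565928 -20.4899446  123.18336301 -46.1651936   77.62866379
   5.65977804]
22 x [0.0, 0.0214, 0.0716, 0.0015, 0.0005, -0.0015]
```

>>> move_arm([
  [0, 0.0214, 0.0716, 0.0015, 0.0005, -0.0015, 1],
  [0, 0.0214, 0.0716, 0.0015, 0.0005, -0.0015, 1],
  [0, 0.0214, 0.0716, 0.0015, 0.0005, -0.0015, 1],
  [0, 0.0214, 0.0716, 0.0015, 0.0005, -0.0015, 1],
  [0, 0.0214, 0.0716, 0.0015, 0.0005, -0.0015, 1],
  [0, 0.0214, 0.0716, 0.0015, 0.0005, -0.0015, 1],
  [0, 0.0214, 0.0716, 0.0015, 0.0005, -0.0015, 1],
  [0, 0.0214, 0.0716, 0.0015, 0.0005, -0.0015, 1],
  [0, 0.0214, 0.0716, 0.0015, 0.0005, -0.0015, 1],
  [0, 0.0214, 0.0716, 0.0015, 0.0005, -0.0015, 1],
  [0, 0.0214, 0.0716, 0.0015, 0.0005, -0.0015, 1],
  [0, 0.0214, 0.0716, 0.0015, 0.0005, -0.0015, 1],
  [0, 0.0214, 0.0716, 0.0015, 0.0005, -0.0015, 1],
  [0, 0.0214, 0.0716, 0.0015, 0.0005, -0.0015, 1],
  [0, 0.0214, 0.0716, 0.0015, 0.0005, -0.0015, 1],
  [0, 0.0214, 0.0716, 0.0015, 0.0005, -0.0015, 1],
  [0, 0.0214, 0.0716, 0.0015, 0.0005, -0.0015, 1],
  [0, 0.0214, 0.0716, 0.0015, 0.0005, -0.0015, 1],
])

```text
time_s: 13.8
tool_pos: [0.419, 0.2343, 0.1587]
ee_rot: [160.3, -32.5, 40.7]
contact_force: [-0.6, 0.9, -2.4]
grip_width: 0.0598
gripper_force: 35.0
```

```bash
python3 - <<'E'
from h import *
s=arm.read_state();print(s["grip_width"],s["joints"],s["tool_pos"])
plan([.42,.235,.16],tool(10,45,-1))
E
```

```text
0.05980024332193045 [ 36.33639787 -39.26595278 131.74827885 -21.13877812  55.69252737
  98.45838662] [0.41902489 0.23434658 0.15870718]
4 x [0.0003, 0.0219, 0.0711, 0.0009, 0.0, -0.0002]
```

>>> move_arm([
  [0.0003, 0.0219, 0.0711, 0.0009, 0, -0.0002, 1],
  [0.0003, 0.0219, 0.0711, 0.0009, 0, -0.0002, 1],
  [0.0003, 0.0219, 0.0711, 0.0009, 0, -0.0002, 1],
  [0.0003, 0.0219, 0.0711, 0.0009, 0, -0.0002, 1],
  [0, 0, 0, 0, 0, 0, 1],
  [0, 0, 0, 0, 0, 0, 1],
])

```text
time_s: 14.4
tool_pos: [0.4201, 0.2353, 0.1612]
ee_rot: [179.6, -45.0, 10.6]
contact_force: [-0.4, 0.1, -2.1]
grip_width: 0.0599
gripper_force: 35.0
```

```bash
python3 - <<'E'
from h import *
s=arm.read_state();print(s["grip_width"],s["joints"],s["tool_pos"])
im=imaging.read_camera("scene");im2=imaging.read_camera("wrist")
cv2.imwrite("pics/s4.png",np.hstack([cv2.resize(im[150:310,170:370],(500,400)),cv2.resize(im2,(300,188)).__class__(0) if 0 else cv2.copyMakeBorder(cv2.resize(im2,(300,188)),0,212,0,0,0)]))
st=plan([.43,.235,.056],tool(10,45,-1),4)
E
```

```text
0.05990339965940057 [ 37.18611934 -43.98394065 136.18961976 -25.26234992  49.03592461
 126.70325453] [0.42010552 0.23529722 0.16123005]
4 x [-0.0001, -0.0001, 0.0011, -0.0343, 0.0009, 0.0408]
```

View pics/s4.png

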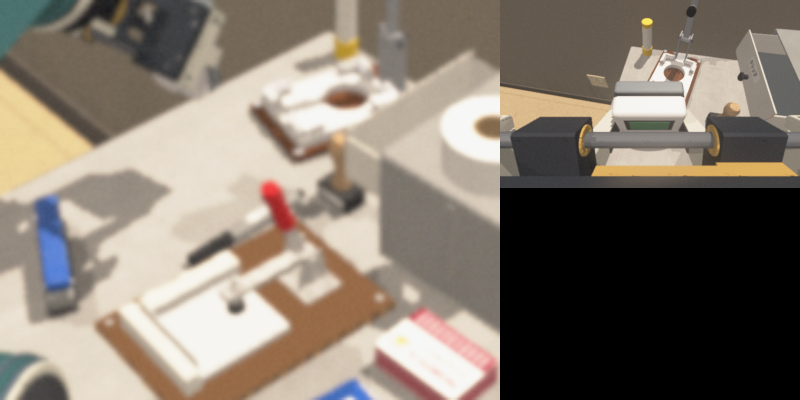

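The right-hand wrist picture shows the unit held upright, its front with the green screen facing the robot, at about (650,110). The lever stands upright behind the nest at (690,20). Setting it down on its end.

>>> move_arm([
  [-0.0001, -0.0001, 0.0011, -0.0343, 0.0009, 0.0408, 1],
  [-0.0001, -0.0001, 0.0011, -0.0343, 0.0009, 0.0408, 1],
  [-0.0001, -0.0001, 0.0011, -0.0343, 0.0009, 0.0408, 1],
  [-0.0001, -0.0001, 0.0011, -0.0343, 0.0009, 0.0408, 1],
  [0, 0, 0, 0, 0, 0, 1],
  [0, 0, 0, 0, 0, 0, 1],
  [0, 0, 0, -0.0028, 0, 0.0028, 1],
  [0, 0, 0, -0.0028, 0, 0.0028, 1],
  [0, 0, 0, 0, 0, 0, 1],
])

```text
time_s: 15.4
tool_pos: [0.4302, 0.2354, 0.0532]
ee_rot: [-179.8, -45.1, 9.8]
contact_force: [0.8, 0.4, -2.7]
grip_width: 0.0602
gripper_force: 35.0
```

>>> move_arm([
  [0, 0, 0, -0.0028, 0, 0.0028, 1],
  [0, 0, 0, 0, 0, 0, 1],
  [0, 0, 0, 0, 0, 0, 1],
])

```text
time_s: 15.7
tool_pos: [0.4303, 0.2356, 0.0513]
ee_rot: [-179.8, -45.1, 9.8]
contact_force: [1.2, 0.9, 2.5]
grip_width: 0.06
gripper_force: 35.0
```

Contact. One millimetre further, then release and back off along the tool axis.

>>> move_arm([
  [0, 0, 0, -0.0014, 0, 0.0014, 1],
  [0, 0, 0, 0, 0, 0, 1],
  [0, 0, 0, 0, 0, 0, -0.6],
  [0, 0, 0, 0, 0, 0, -1],
  [0, 0, 0, 0, 0, 0, -1],
  [0, 0, 0, 0, 0, 0, -1],
  [0, 0, 0, 0, 0, 0, -1],
  [0, 0, 0, 0, 0, 0, -1],
  [0, 0, 0, 0, 0, 0, -1],
])

```text
time_s: 16.6
tool_pos: [0.4301, 0.2353, 0.0497]
ee_rot: [-179.8, -45.1, 9.8]
contact_force: [1.0, -0.4, -0.5]
grip_width: 0.093
gripper_force: 0.0
```

```bash
python3 - <<'E'
from h import *
s=arm.read_state();print(s["grip_width"],s["joints"],s["tool_pos"],s["contact_force"])
R=tool(10,45,-1);p,_=cur()
q=p-.14*R[:,2];st=plan(q,R)
st=plan(np.array([.43,.235,.30]),tool(10,-20,1),None,st)
E
```

```text
0.09304048345721101 [ 36.0991335  -34.86458343 142.30947023 -32.7866266   35.0507633
 137.04396571] [0.43006496 0.23532693 0.04970246] [ 0.95785792 -0.42395711 -0.47591632]
4 x [-0.0001, -0.0002, -0.0005, 0.0001, -0.0, -0.07]
23 x [-0.0467, -0.0, 0.0733, 0.007, -0.0176, -0.0086]
```

```bash
python3 - <<'E'
from h import *
R=tool(9.8,45,-1);p,_=cur()
q=p+[0,0,.14];st=plan(q,R,4)
st=plan(np.array([.442,.237,.26]),tool(9.8,-35,1),26,st)
st=plan(np.array([.442,.237,.26]),tool(9.8,-35,1),24,(q,tool(9.8,45,-1)))
E
```

```text
4 x [-0.0005, -0.0002, -0.0001, 0.0495, -0.0001, -0.0495]
26 x [-0.0494, -0.0, 0.0589, 0.0035, -0.0022, -0.004]
24 x [-0.0536, -0.0, 0.0638, 0.0039, -0.0024, -0.0043]
```

```bash
python3 - <<'E'
from h import *
R=tool(9.8,45,1);p,_=cur()
q=p+[0,0,.16]
st=plan(np.array([.442,.237,.24]),tool(9.8,-35,1),None,(q,R))
E
```

```text
10 x [-0.0, 0.0889, -0.0, -0.0036, -0.0001, -0.0061]
```

>>> move_arm([
  [0, 0, 0, 0.03, 0, -0.03, -1],
  [0, 0, 0, 0.05, 0, -0.05, -1],
  [0, 0, 0, 0.05, 0, -0.05, -1],
  [0, 0, 0, 0.05, 0, -0.05, -1],
  [0, 0, 0, 0.046, 0, -0.046, -1],
  [0, 0, -0.09, 0, 0, 0, -1],
  [0, 0, -0.09, 0, 0, 0, -1],
  [0, 0, -0.09, 0, 0, 0, -1],
  [0, 0, -0.09, 0, 0, 0, -1],
  [0, 0, -0.09, 0, 0, 0, -1],
  [0, 0, -0.09, 0, 0, 0, -1],
  [0, 0, -0.09, 0, 0, 0, -1],
  [0, 0, -0.09, 0, 0, 0, -1],
  [0, 0, -0.09, 0, 0, 0, -1],
  [0, 0, -0.09, 0, 0, 0, -1],
  [0, 0, -0.09, 0, 0, 0, -1],
  [0, 0, -0.09, 0, 0, 0, -1],
])

```text
time_s: 18.3
tool_pos: [0.4299, 0.2349, 0.2095]
ee_rot: [135.1, 5.2, 105.2]
contact_force: [-0.5, -0.2, -0.8]
grip_width: 0.0931
gripper_force: 0.0
```

>>> move_arm([
  [0, 0, -0.09, 0, 0, 0, -1],
  [0, 0, -0.09, 0, 0, 0, -1],
  [0, 0, -0.09, 0, 0, 0, -1],
  [0, 0, -0.09, 0, 0, 0, -1],
  [0, 0, -0.09, 0, 0, 0, -1],
  [0, 0, -0.09, 0, 0, 0, -1],
  [0, 0, -0.09, 0, 0, 0, -1],
  [0, 0, -0.09, 0, 0, 0, -1],
  [0, 0, -0.09, 0, 0, 0, -1],
  [0, 0, -0.09, 0, 0, 0, -1],
  [0, 0, 0, 0, 0, 0, -1],
])

```text
time_s: 19.4
tool_pos: [0.4299, 0.2349, 0.2095]
ee_rot: [178.1, 45.1, -172.6]
contact_force: [0.8, -0.5, 0.5]
grip_width: 0.0932
gripper_force: 0.0
```

```bash
python3 - <<'E'
from h import *
print(arm.read_state()["joints"])
st=plan(np.array([.442,.237,.25]),tool(9.8,-35,1))
im,ci=look("wrist",["unit"],["unit"]);im,ci=look("top",["unit"],["unit"])
cv2.imwrite("pics/t5.png",im)
E
```

```text
[ 36.0518068  -43.9057052  131.73503294 -23.05068166  52.46121024
 -54.61127849]
11 x [0.0013, 0.0809, -0.0013, -0.0036, 0.0001, -0.0075]
wrist call unit 0.8 [0.4503 0.2399 0.0475]
wrist call unit 0.75 [0.4204 0.2334 0.0761]
top call unit 0.74 [0.4517 0.2405 0.05  ]
top call unit 0.92 [0.4284 0.2369 0.098 ]
top call unit 0.19 [0.655  0.1943 0.2074]
```

>>> move_arm([
  [0.0013, 0.0809, -0.0013, -0.0036, 0.0001, -0.0075, -1],
  [0.0013, 0.0809, -0.0013, -0.0036, 0.0001, -0.0075, -1],
  [0.0013, 0.0809, -0.0013, -0.0036, 0.0001, -0.0075, -1],
  [0.0013, 0.0809, -0.0013, -0.0036, 0.0001, -0.0075, -1],
  [0.0013, 0.0809, -0.0013, -0.0036, 0.0001, -0.0075, -1],
  [0.0013, 0.0809, -0.0013, -0.0036, 0.0001, -0.0075, -1],
  [0.0013, 0.0809, -0.0013, -0.0036, 0.0001, -0.0075, -1],
  [0.0013, 0.0809, -0.0013, -0.0036, 0.0001, -0.0075, -1],
  [0.0013, 0.0809, -0.0013, -0.0036, 0.0001, -0.0075, -1],
  [0.0013, 0.0809, -0.0013, -0.0036, 0.0001, -0.0075, -1],
  [0.0013, 0.0809, -0.0013, -0.0036, 0.0001, -0.0075, -1],
  [0, 0, 0, 0, 0, 0, -1],
  [0, 0, 0, 0, 0, 0, -1],
])

```text
time_s: 21.0
tool_pos: [0.4424, 0.237, 0.249]
ee_rot: [179.9, -34.9, -170.3]
contact_force: [-0.6, -0.0, 0.7]
grip_width: 0.0929
gripper_force: 0.0
```

```bash
python3 - <<'E'
from h import *
print(arm.read_state()["joints"])
R=tool(9.8,-35,1);g=np.array([.4415,.238,.049])
st=plan(g-.12*R[:,2],R);st=plan(g,R,4,st)
g=g
E
```

```text
[ 21.40977635   5.34547468  87.52385212   7.92438506 121.23949611
 -76.24021673]
3 x [0.0006, 0.0002, -0.0002, -0.0761, 0.0008, 0.0296]
4 x [0.0, 0.0, 0.0, 0.0, 0.0, 0.06]
```

>>> move_arm([
  [0.0006, 0.0002, -0.0002, -0.0761, 0.0008, 0.0296, -1],
  [0.0006, 0.0002, -0.0002, -0.0761, 0.0008, 0.0296, -1],
  [0.0006, 0.0002, -0.0002, -0.0761, 0.0008, 0.0296, -1],
  [0, 0, 0, 0, 0, 0, -1],
  [0, 0, 0, 0, 0, 0.06, -1],
  [0, 0, 0, 0, 0, 0.06, -1],
  [0, 0, 0, 0, 0, 0.06, -1],
  [0, 0, 0, 0, 0, 0.04, -1],
  [0, 0, 0, 0, 0, 0.02, -1],
  [0, 0, 0, 0, 0, 0, -1],
])

```text
time_s: 22.0
tool_pos: [0.4402, 0.2382, 0.0506]
ee_rot: [180.0, -35.0, -170.1]
contact_force: [0.1, 0.2, -0.3]
grip_width: 0.0928
gripper_force: 0.0
```

>>> move_arm([
  [0, 0, 0, 0, 0, 0, 1],
  [0, 0, 0, 0, 0, 0, 1],
  [0, 0, 0, 0, 0, 0, 1],
  [0, 0, 0, 0, 0, 0, 1],
  [0, 0, 0, 0, 0, 0, 1],
  [0, 0, 0, 0, 0, 0, 1],
  [0, 0, 0, 0, 0, 0, 1],
  [0, 0, 0, 0, 0, 0, 1],
  [0, 0, 0, 0, 0, 0, 1],
], force=35)

```text
time_s: 22.9
tool_pos: [0.4411, 0.2381, 0.0499]
ee_rot: [179.9, -35.0, -170.1]
contact_force: [2.9, 0.9, 4.6]
grip_width: 0.0596
gripper_force: 35.0
```

```bash
python3 - <<'E'
from h import *
im,ci=look("top",["unit"],[]);im,ci=look("scene",["unit"],[])
p,R=cur();print(p)
# unit in hand: standing, origin (.4515,.2395) , height 48, f=9.8
a=np.radians(9.8);f=np.array([np.cos(a),np.sin(a),0]);z=-f;x=np.array([0,0,-1.])
O=np.array([.4515,.2395,.048]); l=np.array([-f[1],f[0],0]); O=O+l*((p-O)@l)
G=np.linalg.inv(pose(np.c_[x,np.cross(z,x),z],O))@pose(R,p);np.save("G.npy",G);print("grip in unit",G[:3,3])
b=np.radians(JY);F=np.array([np.cos(b),np.sin(b),0]);z=np.array([0,0,-1.])
def home(h): return pose(np.c_[F,np.cross(z,F),z],J(0,0,.056+h))@G
st=plan(p+[0,0,.12],R,4,(p,R))
E=home(.10);print(E[:3,3],Ro.from_matrix(E[:3,:3].T@tool(JY,55,1)).magnitude())
M=np.array([.47,.235,.22]);st=plan(M,E[:3,:3],None,st);st=plan(E[:3,3],E[:3,:3],4,st);print(home(.02)[:3,3])
E
```

```text
scene call unit 0.9 [0.4501 0.2415 0.0487]
[0.44107023 0.23810382 0.04992859]
grip in unit [-0.00192859  0.          0.01051522]
4 x [0.0, 0.0, 0.0, 0.0344, 0.0, -0.0491]
[0.58511568 0.21141085 0.14548478] 0.0012028525207153145
12 x [0.004, -0.0822, 0.0224, -0.0063, -0.0014, -0.0086]
4 x [0.0, 0.0, 0.0, -0.0032, 0.0007, 0.0695]
[0.58511568 0.21141085 0.06548478]
```

>>> move_arm([
  [0, 0, 0, 0.02, 0, -0.0285, 1],
  [0, 0, 0, 0.0344, 0, -0.0491, 1],
  [0, 0, 0, 0.0344, 0, -0.0491, 1],
  [0, 0, 0, 0.0344, 0, -0.0491, 1],
  [0, 0, 0, 0.0144, 0, -0.0206, 1],
  [0.004, -0.0822, 0.0224, -0.0063, -0.0014, -0.0086, 1],
  [0.004, -0.0822, 0.0224, -0.0063, -0.0014, -0.0086, 1],
  [0.004, -0.0822, 0.0224, -0.0063, -0.0014, -0.0086, 1],
  [0.004, -0.0822, 0.0224, -0.0063, -0.0014, -0.0086, 1],
  [0.004, -0.0822, 0.0224, -0.0063, -0.0014, -0.0086, 1],
  [0.004, -0.0822, 0.0224, -0.0063, -0.0014, -0.0086, 1],
  [0.004, -0.0822, 0.0224, -0.0063, -0.0014, -0.0086, 1],
  [0.004, -0.0822, 0.0224, -0.0063, -0.0014, -0.0086, 1],
  [0.004, -0.0822, 0.0224, -0.0063, -0.0014, -0.0086, 1],
  [0.004, -0.0822, 0.0224, -0.0063, -0.0014, -0.0086, 1],
  [0.004, -0.0822, 0.0224, -0.0063, -0.0014, -0.0086, 1],
  [0.004, -0.0822, 0.0224, -0.0063, -0.0014, -0.0086, 1],
  [0, 0, 0, 0, 0, 0, 1],
  [0, 0, 0, 0, 0, 0, 1],
])

```text
time_s: 25.0
tool_pos: [0.4692, 0.2353, 0.2191]
ee_rot: [-179.8, 54.7, 168.0]
contact_force: [1.3, 0.4, -2.8]
grip_width: 0.0596
gripper_force: 35.0
```

```bash
cat >> h.py <<'E'
def home(h):
    G=np.load("G.npy");b=np.radians(JY);F=np.array([np.cos(b),np.sin(b),0]);z=np.array([0,0,-1.])
    return pose(np.c_[F,np.cross(z,F),z],J(0,0,.056+h))@G
E
python3 - <<'E'
from h import *
s=arm.read_state();print(s["joints"],s["grip_width"])
for k in range(2):
  im,ci=look("wrist",["jig","well_seat","lever_pivot"],[])
cv2.imwrite("pics/w6.png",im)
im,ci=look("top",["well_seat","jig","unit","lever_grip"])
E=home(.10);st=plan(E[:3,3],E[:3,:3])
E
```

```text
[ 45.79062016 -30.73042724 127.01170142 -52.72576272  60.53230227
 -14.42150863] 0.059559910192027596
wrist call jig 0.56 [5.883e-01 2.140e-01 3.000e-04]
wrist call well_seat 0.66 [0.6039 0.2091 0.0104]
wrist call lever_pivot 0.68 [0.6646 0.1939 0.0773]
wrist call lever_pivot 0.4 [0.6076 0.2079 0.0127]
wrist call jig 0.75 [0.5901 0.2091 0.0017]
wrist call well_seat 0.88 [0.6079 0.2099 0.0113]
top call well_seat 0.67 [0.6059 0.2048 0.0102]
top call jig 0.98 [0.5929 0.2077 0.0044]
top call jig 0.72 [ 0.41    0.1269 -0.0023]
top call unit 0.71 [0.47   0.2357 0.2296]
top call unit 0.47 [ 0.4165 -0.118   0.005 ]
top call lever_grip 0.52 [0.6581 0.1973 0.2371]
4 x [-0.0001, -0.0001, -0.0001, -0.0034, 0.0007, 0.0696]
```

View pics/w6.png

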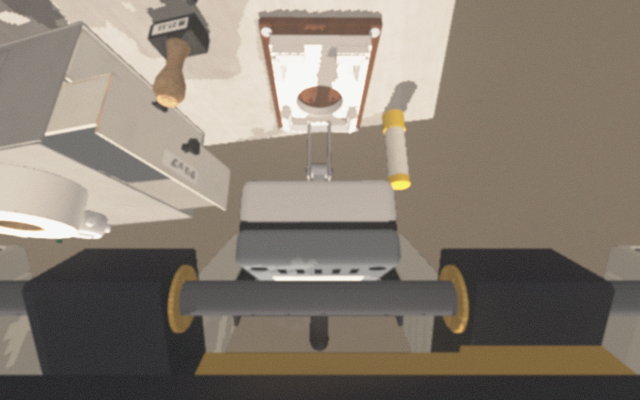

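The wrist view shows the nest well at (320,97), and the board's near edge from (262,17) to (381,17). The held unit is at about (320,220) and the lever is upright at (318,160). I'll refine the well centre, then come in under the lever's foot from the robot side.

```bash
python3 - <<'E'
from h import *
im,ci=look("wrist");hsv=cv2.cvtColor(im,cv2.COLOR_BGR2HSV)
m=((hsv[...,0]<20)&(hsv[...,1]>60)&(hsv[...,2]<170)).astype(np.uint8);m[:75]=0;m[125:]=0;m[:,:288]=0;m[:,350:]=0
n,l,s,c=cv2.connectedComponentsWithStats(m);k=1+s[1:,4].argmax();print(s[k],c[k])
ct=max(cv2.findContours((l==k).astype(np.uint8),0,cv2.CHAIN_APPROX_NONE)[0],key=len)[:,0]
# upper arc (far from camera's own rim hiding) -> rays at rim height
W=np.array([ray(ci,u,v,.022)[:2] for u,v in ct])
(cc,r)=cv2.minEnclosingCircle(W.astype(np.float32));print("circle",cc,r)
x=ct[:,0];W2=W[(x==x.min())|(x==x.max())];print("lr",W2.mean(0))
f=np.array([np.cos(np.radians(JY)),np.sin(np.radians(JY))]);print("jig from circle",np.array(cc)-.018*f)
d=(W-JO[:2])@np.c_[f,[-f[1],f[0]]];print("jig-frame extents",d.min(0),d.max(0))
E
```

```text
[298  87  43  20 541] [320.58410351  97.08872458]
circle (0.596749484539032, 0.20954623818397522) 0.022806057706475258
lr [0.59487791 0.2022457 ]
jig from circle [0.57916266 0.21338079]
jig-frame extents [-0.00695744 -0.02203348] [0.02461748 0.02334658]
```

```bash
sed -i 's/JO=np.array(\[.587/JO=np.array([.588/' h.py; python3 - <<'E'
from h import *
f=np.array([np.cos(np.radians(JY)),np.sin(np.radians(JY)),0])
E=home(.03);R=E[:3,:3]
st=plan(E[:3,3]-.04*f+[0,0,.07],R);st=plan(E[:3,3]-.04*f,R,3,st);st=plan(E[:3,3],R,2,st);print(E[:3,3],home(0)[:3,3])
plan(st[0]-[0,0,.01],R,1,st)
E
```

```text
3 x [-0.0001, -0.0001, -0.0001, 0.0104, 0.0011, 0.0715]
3 x [0.0, 0.0, 0.0, 0.0382, 0.0, 0.0268]
2 x [0.0, 0.0, 0.0, -0.023, -0.0, 0.0328]
[0.58611568 0.21141085 0.07548478] [0.58611568 0.21141085 0.04548478]
1 x [0.0, 0.0, 0.0, 0.0164, 0.0, 0.0115]
```

>>> move_arm([
  [-0.0001, -0.0001, -0.0001, 0.0104, 0.0011, 0.0715, 1],
  [-0.0001, -0.0001, -0.0001, 0.0104, 0.0011, 0.0715, 1],
  [-0.0001, -0.0001, -0.0001, 0.0104, 0.0011, 0.0715, 1],
  [0, 0, 0, 0.0382, 0, 0.0268, 1],
  [0, 0, 0, 0.0382, 0, 0.0268, 1],
  [0, 0, 0, 0.0382, 0, 0.0268, 1],
  [0, 0, 0, 0, 0, 0, 1],
  [0, 0, 0, -0.0115, 0, 0.0164, 1],
  [0, 0, 0, -0.0115, 0, 0.0164, 1],
  [0, 0, 0, -0.0115, 0, 0.0164, 1],
  [0, 0, 0, -0.0115, 0, 0.0164, 1],
  [0, 0, 0, 0, 0, 0, 1],
  [0, 0, 0, 0, 0, 0, 1],
])

```text
time_s: 27.0
tool_pos: [0.5859, 0.2106, 0.0784]
ee_rot: [-179.9, 54.5, 167.8]
contact_force: [0.4, -0.1, -2.3]
grip_width: 0.0596
gripper_force: 35.0
```

```bash
python3 - <<'E'
from h import *
E=home(.012);st=plan(E[:3,3],E[:3,:3],3)
im,ci=look("wrist");im2=imaging.read_camera("scene")
cv2.imwrite("pics/w7.png",np.hstack([cv2.resize(im,(480,300)),cv2.resize(im2[160:240,230:310],(300,300))]))
E
```

```text
3 x [-0.0001, -0.0015, -0.0, 0.0114, 0.0005, 0.0081]
```

View pics/w7.png

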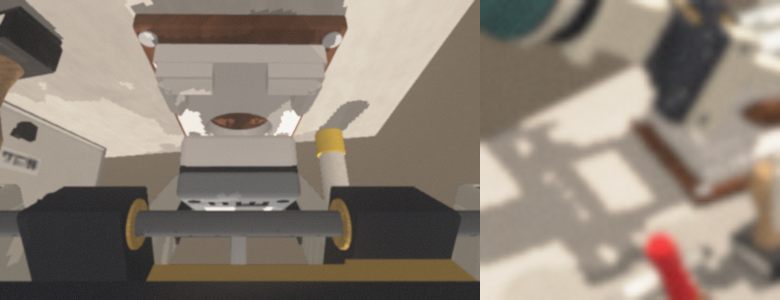

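The unit is centred over the nest at (240,160), with the well's near rim still visible at (240,120). Descending in steps and watching the force.

>>> move_arm([
  [-0.0001, -0.0015, 0, 0.0114, 0.0005, 0.0081, 1],
  [-0.0001, -0.0015, 0, 0.0114, 0.0005, 0.0081, 1],
  [-0.0001, -0.0015, 0, 0.0114, 0.0005, 0.0081, 1],
  [0, 0, 0, 0, 0, 0, 1],
  [0, 0, 0, 0.0033, 0, 0.0023, 1],
  [0, 0, 0, 0.0033, 0, 0.0023, 1],
  [0, 0, 0, 0, 0, 0, 1],
], force=25)

```text
time_s: 27.8
tool_pos: [0.5843, 0.2107, 0.0633]
ee_rot: [180.0, 53.6, 167.8]
contact_force: [-0.7, -0.4, -2.1]
grip_width: 0.0597
gripper_force: 25.0
```

```bash
python3 - <<'E'
from h import *
s=arm.read_state();print(np.round(s["joints"],1),s["tool_pos"],s["ee_rot"],np.round(s["joint_velocities"],2),s["contact_force"])
E
```

```text
[ 32.4  -8.7 126.3 -65.2  38.5  -0.2] [0.58433916 0.21067374 0.06327339] [179.97432943  53.56168247 167.81069914] [-0.06 -0.14 -0.1  -0.05  0.11 -0.06] [-0.69370746 -0.39411962 -2.12411266]
```

```bash
cat >> h.py <<'E'
def ik(p,R,Lt,v=(.00987,.46446,.62258,-.23331)):
    a,L2,L3,h=v;c=np.array(p)-Lt*R[:,2];r=np.hypot(c[0],c[1])-a;z=c[2]-(h+Lt)
    j1=np.degrees(np.arctan2(c[1],c[0]));d=np.hypot(r,z);al=np.arctan2(r,z)
    j3=np.degrees(np.arccos((d*d-L2**2-L3**2)/(2*L2*L3)));j2=np.degrees(al-np.arccos((L2**2+d*d-L3**2)/(2*L2*d)));return np.r_[j1,j2,j3,wristq(R,j1,j2+j3)].round(1)
E
python3 - <<'E'
from h import *
p,R=cur();G=np.load("G.npy")
s=arm.read_state()["joints"];print("wq",wristq(R,s[0],s[1]+s[2]))
for Lt in(.22,.25,.27): print(Lt,ik(p,R,Lt))
Lt=.25
U=home(0)@np.linalg.inv(G)
N=np.array([.048,0,.034])  # nose bottom edge in the unit frame
def tilted(t,h=0):
    # nose lower by t deg, nose lower edge at jig x=46.5, z=22+h
    A=Ro.from_euler("z",JY,degrees=True)*Ro.from_euler("y",t,degrees=True)
    Rt=A.as_matrix()@np.diag([1,-1,-1.]); o=J(.0465,0,.022+h)-Rt@N; return pose(Rt,o)
for t in(0,6,10,14,18):
    E=tilted(t)@G; D=tilted(t)@[.018,0,.044,1]; print(t,E[:3,3].round(4),ik(E[:3,3],E[:3,:3],Lt),"tail z",(tilted(t)@[-.048,0,.034,1])[2].round(4), "dialc", ((D[:3]-JO)@Ro.from_euler("z",JY,degrees=True).as_matrix()).round(4))
E
```

```text
wq [-65.16879237  38.49488041  -0.21337512]
0.22 [ 31.1 -12.6 125.9 -60.3  39.4  -7.2]
0.25 [ 33.1 -14.3 128.5 -61.5  40.6  -4.5]
0.27 [ 34.6 -15.4 130.2 -62.2  41.5  -2.8]
0 [0.5847 0.2117 0.0455] [ 33.6 -13.  129.7 -66.5  39.9   1. ] tail z 0.022 dialc [ 0.0165 -0.      0.012 ]
6 [0.5873 0.2111 0.0506] [ 31.9 -12.8 127.  -54.3  40.4 -10.8] tail z 0.032 dialc [ 0.0156 -0.      0.0152]
10 [0.5894 0.2107 0.0538] [ 30.8 -12.3 125.  -46.7  41.5 -18.1] tail z 0.0387 dialc [ 0.0152 -0.      0.0174]
14 [0.5917 0.2102 0.0569] [ 29.6 -11.6 122.9 -39.7  43.2 -24.7] tail z 0.0452 dialc [ 0.015  -0.      0.0196]
18 [0.5941 0.2097 0.0598] [ 28.4 -10.7 120.8 -33.4  45.4 -30.7] tail z 0.0517 dialc [ 0.0149 -0.      0.0218]
```

```bash
cat >> h.py <<'E'
def tilted(t,h=0,x=.0475):
    A=Ro.from_euler("z",JY,degrees=True)*Ro.from_euler("y",t,degrees=True)
    Rt=A.as_matrix()@np.diag([1,-1,-1.]);return pose(Rt,J(x,0,.022+h)-Rt@np.array([.048,0,.034]))@np.load("G.npy")
E
python3 - <<'E'
from h import *
for h in(.02,.006):
    E=tilted(7,h);st=plan(E[:3,3],E[:3,:3],3,None if h==.02 else st);print(E[:3,3])
E
```

```text
3 x [0.0004, 0.0207, 0.0001, -0.006, 0.0007, -0.0011]
[0.58878715 0.21082837 0.0713945 ]
3 x [0.0, 0.0, 0.0, 0.0069, 0.0, 0.0062]
[0.58878715 0.21082837 0.0573945 ]
```

>>> move_arm([
  [0.0004, 0.0207, 0.0001, -0.006, 0.0007, -0.0011, 1],
  [0.0004, 0.0207, 0.0001, -0.006, 0.0007, -0.0011, 1],
  [0.0004, 0.0207, 0.0001, -0.006, 0.0007, -0.0011, 1],
  [0, 0, 0, 0, 0, 0, 1],
  [0, 0, 0, 0, 0, 0, 1],
])

```text
time_s: 28.3
tool_pos: [0.5888, 0.2106, 0.0715]
ee_rot: [-180.0, 48.0, 167.7]
contact_force: [0.4, 1.0, -3.4]
grip_width: 0.0599
gripper_force: 25.0
```

```bash
python3 - <<'E'
from h import *
s=arm.read_state();print(np.round(s["joints"],1))
for h in(.006,.0):
    E=tilted(7,h);st=plan(E[:3,3],E[:3,:3],3,None if h==.006 else st);print(E[:3,3])
E
```

```text
[ 30.7  -9.2 123.5 -52.7  39.6 -12.8]
3 x [-0.0001, 0.0003, -0.0001, 0.007, 0.0001, 0.0062]
[0.58878715 0.21082837 0.0573945 ]
3 x [0.0, 0.0, 0.0, 0.003, 0.0, 0.0027]
[0.58878715 0.21082837 0.0513945 ]
```

>>> move_arm([
  [0, 0.0003, 0, 0.007, 0.0001, 0.0062, 1],
  [0, 0.0003, 0, 0.007, 0.0001, 0.0062, 1],
  [0, 0.0003, 0, 0.007, 0.0001, 0.0062, 1],
  [0, 0, 0, 0, 0, 0, 1],
  [0, 0, 0, 0, 0, 0, 1],
])

```text
time_s: 28.8
tool_pos: [0.5886, 0.211, 0.0571]
ee_rot: [-179.9, 47.9, 167.8]
contact_force: [-0.2, -0.1, -2.9]
grip_width: 0.0599
gripper_force: 25.0
```

No contact yet; going on.

>>> move_arm([
  [0, 0, 0, 0.003, 0, 0.0027, 1],
  [0, 0, 0, 0.003, 0, 0.0027, 1],
  [0, 0, 0, 0, 0, 0, 1],
  [0, 0, 0, 0, 0, 0, 1],
])

```text
time_s: 29.2
tool_pos: [0.5887, 0.211, 0.0534]
ee_rot: [-180.0, 47.9, 167.8]
contact_force: [-0.6, 0.1, -2.3]
grip_width: 0.0598
gripper_force: 25.0
```

>>> move_arm([
  [0, 0, 0, 0.003, 0, 0.0027, 1],
  [0, 0, 0, 0.001, 0, 0.001, 1],
  [0, 0, 0, 0, 0, 0, 1],
  [0, 0, 0, 0, 0, 0, 1],
])

```text
time_s: 29.6
tool_pos: [0.5889, 0.2111, 0.051]
ee_rot: [-180.0, 47.9, 167.8]
contact_force: [0.2, -0.5, 0.0]
grip_width: 0.0599
gripper_force: 25.0
```

```bash
python3 - <<'E'
from h import *
p,R=cur();print(np.round(arm.read_state()["joints"],1))
A=tilted(7,0);B=tilted(3.5,0);E=pose(R,p)@np.linalg.inv(A)@B
plan(E[:3,3],E[:3,:3],2);print(E[:3,3])
E
```

```text
[ 30.7  -7.3 124.  -55.   38.1  -9.8]
2 x [0.0, -0.0194, -0.0, 0.0033, 0.0, 0.0006]
[0.58719739 0.21143493 0.04808471]
```

>>> move_arm([
  [0, -0.0194, 0, 0.0033, 0, 0.0006, 1],
  [0, -0.0194, 0, 0.0033, 0, 0.0006, 1],
  [0, 0, 0, 0, 0, 0, 1],
  [0, 0, 0, 0, 0, 0, 1],
], force=15)

```text
time_s: 30.0
tool_pos: [0.5869, 0.2114, 0.0476]
ee_rot: [-179.9, 51.3, 167.8]
contact_force: [1.2, 0.1, -2.7]
grip_width: 0.0598
gripper_force: 15.0
```

>>> move_arm([
  [0, 0, 0, 0, 0, 0, 0],
  [0, 0, 0, 0, 0, 0, -0.5],
  [0, 0, 0, 0, 0, 0, -0.5],
  [0, 0, 0, 0, 0, 0, -1],
  [0, 0, 0, 0, 0, 0, -1],
  [0, 0, 0, 0, 0, 0, -1],
  [0, 0, 0, 0, 0, 0, -1],
  [0, 0, 0, 0, 0, 0, -1],
])

```text
time_s: 30.8
tool_pos: [0.587, 0.2114, 0.0478]
ee_rot: [-180.0, 51.4, 167.8]
contact_force: [1.0, -0.1, -0.8]
grip_width: 0.0924
gripper_force: 0.0
```

```bash
python3 - <<'E'
from h import *
s=arm.read_state();print(s["grip_width"],s["contact_force"])
p,R=cur();st=plan(p-.1*R[:,2],R);st=plan([.46,.24,.24],tool(JY,20,1),None,st)
E
```

```text
0.09235984150255204 [ 1.04114286 -0.07817267 -0.80370859]
3 x [0.0, 0.0, 0.0, 0.0, -0.0, -0.0667]
4 x [-0.0, 0.0872, 0.0001, -0.0216, 0.0005, -0.0674]
```

>>> move_arm([
  [0, 0, 0, 0, 0, -0.04, -1],
  [0, 0, 0, 0, 0, -0.08, -1],
  [0, 0, 0, 0, 0, -0.08, -1],
  [0, 0.0872, 0, -0.0216, 0.0005, -0.0674, -1],
  [0, 0.0872, 0, -0.0216, 0.0005, -0.0674, -1],
  [0, 0.0872, 0, -0.0216, 0.0005, -0.0674, -1],
  [0, 0.0872, 0, -0.0216, 0.0005, -0.0674, -1],
  [0, 0, 0, 0, 0, 0, -1],
  [0, 0, 0, 0, 0, 0, -1],
])

```text
time_s: 31.7
tool_pos: [0.4616, 0.2393, 0.2375]
ee_rot: [-180.0, 20.9, 167.5]
contact_force: [0.2, 0.1, -0.5]
grip_width: 0.0929
gripper_force: 0.0
```

```bash
python3 - <<'E'
from h import *
im,ci=look("wrist",["unit","lever_grip","jig"],["unit"]);cv2.imwrite("pics/w8.png",im[:300])
look("top",["unit","lever_grip"]);look("scene",["unit","lever_grip"])
E
```

```text
wrist call unit 0.83 [0.5858 0.2138 0.0563]
wrist call lever_grip 0.19 [ 0.5015  0.1023 -0.0064]
wrist call unit 0.75 [0.5693 0.2132 0.0561]
top call unit 0.95 [0.587  0.2132 0.0573]
top call lever_grip 0.83 [0.6585 0.1942 0.2382]
scene call unit 0.86 [0.5878 0.2128 0.058 ]
scene call lever_grip 0.9 [0.6579 0.1981 0.2354]
```

View pics/w8.png

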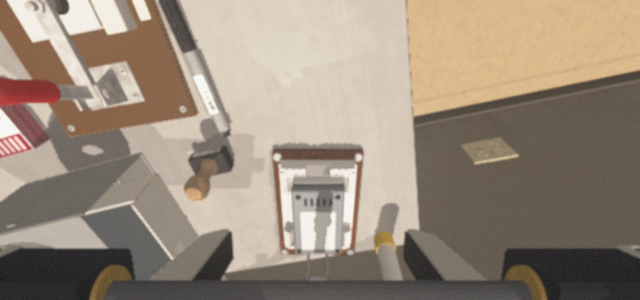

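The unit lies grey back up inside the corner blocks at (320,215), and the detectors put its back at 56–58 mm. The lever is still upright. Now to bring the lever down.

```bash
python3 - <<'E'
from h import *
T=tool(JY,0,1);ph=1.545
print(grip(ph))
st=plan([.60,.21,.37],T);st=plan(grip(ph)+[0,0,.13],T,2,st);st=plan(grip(ph),T,4,st)
for a in (1.3,1.05,.8,.55,.3,.15,.03): st=plan(grip(a),tool(JY,0,1),3 if a>.2 else 2,st)
E
```

```text
[0.65822324 0.19568886 0.23794677]
5 x [-0.0003, 0.0462, -0.0002, -0.0674, 0.0003, -0.04]
2 x [0.0, 0.0, 0.0, -0.0599, -0.0016, 0.0021]
4 x [0.0, 0.0, 0.0, -0.0, 0.0, 0.065]
3 x [0.0, 0.0, 0.0, 0.0258, -0.0, 0.0039]
3 x [0.0, 0.0, 0.0, 0.0245, 0.0, 0.0103]
3 x [0.0, 0.0, 0.0, 0.0212, -0.0, 0.016]
3 x [0.0, 0.0, 0.0, 0.0166, -0.0, 0.0208]
3 x [0.0, 0.0, 0.0, 0.011, 0.0, 0.0242]
2 x [0.0, 0.0, 0.0, 0.0053, 0.0, 0.0234]
2 x [0.0, 0.0, 0.0, 0.0017, 0.0, 0.0191]
```

>>> move_arm([
  [-0.0003, 0.0462, -0.0002, -0.0674, 0.0003, -0.04, -1],
  [-0.0003, 0.0462, -0.0002, -0.0674, 0.0003, -0.04, -1],
  [-0.0003, 0.0462, -0.0002, -0.0674, 0.0003, -0.04, -1],
  [-0.0003, 0.0462, -0.0002, -0.0674, 0.0003, -0.04, -1],
  [-0.0003, 0.0462, -0.0002, -0.0674, 0.0003, -0.04, -1],
  [0, 0, 0, -0.0599, -0.0016, 0.0021, -1],
  [0, 0, 0, -0.0599, -0.0016, 0.0021, -1],
  [0, 0, 0, 0, 0, 0, -1],
  [0, 0, 0, 0, 0, 0, -1],
])

```text
time_s: 33.15
tool_pos: [0.6584, 0.1954, 0.3672]
ee_rot: [180.0, -0.1, 167.7]
contact_force: [0.0, 0.5, -0.4]
grip_width: 0.0934
gripper_force: 0.0
```

```bash
python3 - <<'E'
from h import *
st=plan(grip(1.545),tool(JY,0,1),4)
E
```

```text
4 x [0.0, -0.0002, -0.0001, 0.0001, 0.0001, 0.0646]
```

>>> move_arm([
  [0, 0, 0, 0, 0, 0.0646, -1],
  [0, 0, 0, 0, 0, 0.0646, -1],
  [0, 0, 0, 0, 0, 0.0646, -1],
  [0, 0, 0, 0, 0, 0.0646, -1],
  [0, 0, 0, 0, 0, 0, 1],
  [0, 0, 0, 0, 0, 0, 1],
  [0, 0, 0, 0, 0, 0, 1],
  [0, 0, 0, 0, 0, 0, 1],
  [0, 0, 0, 0, 0, 0, 1],
  [0, 0, 0, 0, 0, 0, 1],
  [0, 0, 0, 0, 0, 0, 1],
  [0, 0, 0, 0, 0, 0, 1],
  [0, 0, 0, 0, 0, 0, 1],
  [0, 0, 0, 0, 0, 0, 1],
  [0, 0, 0, 0, 0, 0, 1],
  [0, 0, 0, 0, 0, 0, 1],
], force=20)

```text
time_s: 34.75
tool_pos: [0.658, 0.1948, 0.2388]
ee_rot: [-179.9, -0.0, 167.6]
contact_force: [-1.5, -5.8, 0.0]
grip_width: 0.0185
gripper_force: 20.0
```

>>> move_arm([
  [0, 0, 0, 0.0258, 0, 0.0039, 1],
  [0, 0, 0, 0.0258, 0, 0.0039, 1],
  [0, 0, 0, 0.0258, 0, 0.0039, 1],
  [0, 0, 0, 0.0245, 0, 0.0103, 1],
  [0, 0, 0, 0.0245, 0, 0.0103, 1],
  [0, 0, 0, 0.0245, 0, 0.0103, 1],
  [0, 0, 0, 0.0212, 0, 0.016, 1],
  [0, 0, 0, 0.0212, 0, 0.016, 1],
  [0, 0, 0, 0.0212, 0, 0.016, 1],
  [0, 0, 0, 0.0166, 0, 0.0208, 1],
  [0, 0, 0, 0.0166, 0, 0.0208, 1],
  [0, 0, 0, 0.0166, 0, 0.0208, 1],
])

```text
time_s: 35.95
tool_pos: [0.5285, 0.224, 0.1628]
ee_rot: [179.9, 0.0, 167.7]
contact_force: [-3.8, -1.0, 4.9]
grip_width: 0.0183
gripper_force: 20.0
```

>>> move_arm([
  [0, 0, 0, 0.011, 0, 0.0242, 1],
  [0, 0, 0, 0.011, 0, 0.0242, 1],
  [0, 0, 0, 0.011, 0, 0.0242, 1],
  [0, 0, 0, 0.0053, 0, 0.0234, 1],
  [0, 0, 0, 0.0053, 0, 0.0234, 1],
  [0, 0, 0, 0.0017, 0, 0.0191, 1],
  [0, 0, 0, 0.0012, 0, 0.014, 1],
  [0, 0, 0, 0, 0, 0, 1],
  [0, 0, 0, 0, 0, 0, 1],
])

```text
time_s: 36.85
tool_pos: [0.5051, 0.2292, 0.0853]
ee_rot: [180.0, -0.2, 167.7]
contact_force: [-10.2, 4.2, 0.1]
grip_width: 0.0182
gripper_force: 20.0
```

>>> move_arm([
  [0, 0, 0, 0.002, 0, 0.006, 1],
  [0, 0, 0, 0.001, 0, 0.006, 1],
  [0, 0, 0, 0, 0, 0, 1],
])

```text
time_s: 37.15
tool_pos: [0.5043, 0.2294, 0.0796]
ee_rot: [180.0, -0.1, 167.7]
contact_force: [-4.4, 3.4, -2.3]
grip_width: 0.0185
gripper_force: 20.0
```

>>> move_arm([
  [0, 0, 0, 0, 0, 0.004, 1],
  [0, 0, 0, 0, 0, 0.004, 1],
  [0, 0, 0, 0, 0, 0, 1],
])

```text
time_s: 37.45
tool_pos: [0.5041, 0.2294, 0.0757]
ee_rot: [180.0, -0.1, 167.7]
contact_force: [-6.6, 3.2, -1.1]
grip_width: 0.0185
gripper_force: 20.0
```

>>> move_arm([
  [0, 0, 0, 0, 0, 0.004, 1],
  [0, 0, 0, 0, 0, 0.004, 1],
  [0, 0, 0, 0, 0, 0, 1],
])

```text
time_s: 37.75
tool_pos: [0.5041, 0.2294, 0.0716]
ee_rot: [180.0, -0.1, 167.7]
contact_force: [-8.2, 3.9, -0.3]
grip_width: 0.0188
gripper_force: 20.0
```

```bash
python3 - <<'E'
from h import *
for c in("top","scene","wrist"): look(c,["lever_grip","unit"])
E
```

```text
top call unit 0.48 [0.5875 0.2135 0.0587]
scene call lever_grip 0.7 [0.5033 0.2317 0.0902]
scene call unit 0.88 [0.5867 0.2149 0.055 ]
wrist call lever_grip 0.65 [0.5071 0.231  0.0936]
```

>>> move_arm([
  [0, 0, 0, 0, 0, 0, -1],
  [0, 0, 0, 0, 0, 0, -1],
  [0, 0, 0, 0, 0, 0, -1],
  [0, 0, 0, 0, 0, 0, -1],
  [0, 0, 0, 0, 0, -0.05, -1],
  [0, 0, 0, 0, 0, -0.07, 1],
  [0, 0, 0, 0, 0, -0.03, 1],
  [0, 0, 0, 0, 0, 0, 1],
  [0, 0, 0, 0, 0, 0, 1],
])

```text
time_s: 39.1
tool_pos: [0.5047, 0.229, 0.1462]
ee_rot: [180.0, -0.0, 167.7]
contact_force: [-0.2, 0.9, -1.2]
grip_width: 0.0308
gripper_force: 0.0
```

```bash
python3 - <<'E'
from h import *
s=arm.read_state();print(s["grip_width"],s["contact_force"],s["tool_pos"])
im,ci=look("wrist",["lever_grip","unit"])
im2,_=look("scene",["lever_grip","unit"]);look("top",["lever_grip","unit"])
cv2.imwrite("pics/w9.png",np.hstack([cv2.resize(im,(480,300)),cv2.resize(im2[160:240,230:310],(300,300))]))
E
```

```text
0.03083406680976477 [-0.17880873  0.90233355 -1.23912669] [0.50472422 0.22900482 0.14615827]
wrist call lever_grip 0.74 [0.5043 0.2306 0.0924]
wrist call unit 0.61 [0.5854 0.2098 0.0538]
scene call lever_grip 0.98 [0.5051 0.2329 0.0871]
scene call lever_grip 0.5 [0.5046 0.1015 0.0047]
scene call unit 0.72 [0.5908 0.2098 0.0571]
top call unit 0.78 [0.5892 0.2093 0.0579]
top call unit 0.29 [0.5884 0.2085 0.0031]
```

View pics/w9.png

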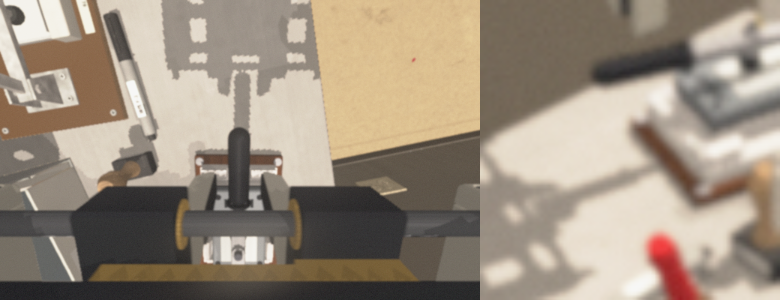

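The handle at (240,165) is still slightly raised, so the fingers slid past it. I'll press it down from above with the fingers shut.

>>> move_arm([
  [0, 0, 0, 0, 0, 0, 1],
  [0, 0, 0, 0, 0, 0, 1],
  [0, 0, 0, 0, 0, 0.012, 1],
  [0, 0, 0, 0, 0, 0.012, 1],
  [0, 0, 0, 0, 0, 0.012, 1],
  [0, 0, 0, 0, 0, 0.012, 1],
  [0, 0, 0, 0, 0, 0.006, 1],
  [0, 0, 0, 0, 0, 0, 1],
])

```text
time_s: 40.35
tool_pos: [0.5047, 0.2291, 0.1195]
ee_rot: [180.0, -0.0, 167.7]
contact_force: [-0.7, -0.2, 0.1]
grip_width: 0.0003
gripper_force: 0.0
```

>>> move_arm([
  [0, 0, 0, 0, 0, 0.004, 1],
  [0, 0, 0, 0, 0, 0.004, 1],
  [0, 0, 0, 0, 0, 0.004, 1],
  [0, 0, 0, 0, 0, 0, 1],
])

```text
time_s: 40.75
tool_pos: [0.5049, 0.2292, 0.1139]
ee_rot: [180.0, -0.0, 167.7]
contact_force: [-0.3, 0.4, 0.2]
grip_width: 0.0005
gripper_force: 0.0
```

>>> move_arm([
  [0, 0, 0, 0, 0, 0.004, 1],
  [0, 0, 0, 0, 0, 0.004, 1],
  [0, 0, 0, 0, 0, 0, 1],
])

```text
time_s: 41.05
tool_pos: [0.5048, 0.2292, 0.1098]
ee_rot: [180.0, -0.0, 167.7]
contact_force: [-0.2, -0.6, 0.4]
grip_width: 0.0004
gripper_force: 0.0
```

>>> move_arm([
  [0, 0, 0, 0, 0, 0.003, 1],
  [0, 0, 0, 0, 0, 0.003, 1],
  [0, 0, 0, 0, 0, 0, 1],
])

```text
time_s: 41.35
tool_pos: [0.5048, 0.2292, 0.1068]
ee_rot: [180.0, -0.0, 167.7]
contact_force: [0.4, 1.0, 0.9]
grip_width: 0.0006
gripper_force: 0.0
```

>>> move_arm([
  [0, 0, 0, 0, 0, 0.003, 1],
  [0, 0, 0, 0, 0, 0.003, 1],
  [0, 0, 0, 0, 0, 0, 1],
])

```text
time_s: 41.65
tool_pos: [0.505, 0.2292, 0.1046]
ee_rot: [180.0, 0.0, 167.7]
contact_force: [-3.8, -0.7, 6.4]
grip_width: 0.0002
gripper_force: 3.2
```

>>> move_arm([
  [0, 0, 0, 0, 0, 0.003, 1],
  [0, 0, 0, 0, 0, 0.003, 1],
  [0, 0, 0, 0, 0, 0, 1],
])

```text
time_s: 41.95
tool_pos: [0.5052, 0.2293, 0.1042]
ee_rot: [179.9, 0.1, 167.7]
contact_force: [-15.2, -6.2, 32.9]
grip_width: 0.0007
gripper_force: 16.6
```

A firm stop at exactly the height expected for lever zero. Backing off and checking.

>>> move_arm([
  [0, 0, 0, 0, 0, -0.01, 1],
  [0, 0, 0, 0, 0, -0.05, 1],
  [0, 0, 0, 0, 0, -0.08, 1],
  [0, 0, 0, 0, 0, -0.08, 1],
  [0, 0, 0, 0.03, 0, -0.06, 1],
  [0, 0, 0, 0, 0, 0, 1],
  [0, 0, 0, 0, 0, 0, 1],
])

```text
time_s: 42.65
tool_pos: [0.4903, 0.2324, 0.2413]
ee_rot: [179.9, 0.1, 167.7]
contact_force: [0.2, 0.7, -0.6]
grip_width: 0.0005
gripper_force: 0.0
```

```bash
python3 - <<'E'
from h import *
P=["unit","dial_face","lever_grip","date_stamp","marker_1","pack_1","lever_pivot"]
im,ci=look("wrist",P);im2,_=look("scene",P);look("top",P)
cv2.imwrite("pics/w10.png",np.hstack([cv2.resize(im,(480,300)),cv2.resize(im2[150:230,240:320],(300,300))]))
E
```

```text
wrist call unit 0.54 [0.4983 0.1054 0.0008]
wrist call lever_grip 0.9 [0.507  0.2281 0.0768]
wrist call date_stamp 0.75 [0.5006 0.1033 0.0009]
wrist call date_stamp 0.45 [0.5063 0.2287 0.0758]
wrist call marker_1 0.72 [0.4064 0.1306 0.0005]
wrist call pack_1 0.67 [ 0.4065 -0.1207  0.0022]
wrist call lever_pivot 0.7 [0.4999 0.1039 0.0005]
wrist call lever_pivot 0.56 [0.6638 0.1941 0.0788]
scene call unit 0.68 [0.5873 0.2113 0.0568]
scene call dial_face 0.69 [0.6039 0.2141 0.0104]
scene call lever_grip 0.68 [0.5052 0.232  0.076 ]
scene call date_stamp 0.81 [0.5036 0.1025 0.0016]
scene call marker_1 0.6 [0.406  0.1305 0.0028]
scene call pack_1 0.82 [ 0.4067 -0.1191 -0.0012]
scene call lever_pivot 0.66 [0.6607 0.1959 0.0789]
top call unit 0.9 [0.5882 0.2109 0.0566]
top call dial_face 0.78 [0.6097 0.2042 0.0165]
top call lever_grip 0.69 [0.6074 0.2044 0.0148]
top call lever_grip 0.17 [0.5902 0.2098 0.0042]
top call date_stamp 0.59 [0.6652 0.1947 0.0761]
top call date_stamp 0.54 [0.5067 0.105  0.0024]
top call marker_1 0.59 [0.4085 0.1257 0.0017]
top call pack_1 0.89 [ 0.4137 -0.1231  0.0031]
top call lever_pivot 0.95 [0.6639 0.1931 0.078 ]
```

View pics/w10.png

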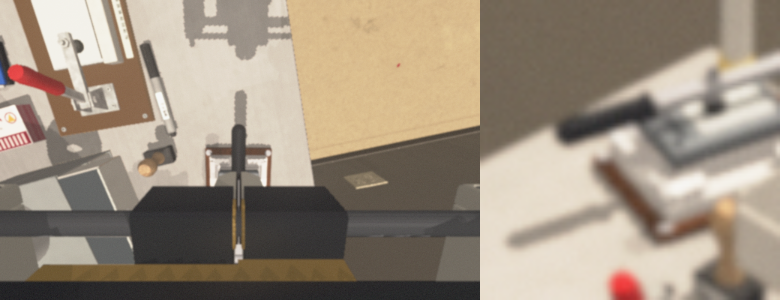

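The lever is level, with its handle at (240,150) and measured at 76–77 mm high, and its foot is on the unit's back. The unit sits flat at 56–57 mm, the bystanders haven't moved, and the gripper is clear.

```bash
python3 -c "
from plant import arm; print(arm.hand_in())"
```

```text
the job is handed in; nothing more can be done
None
```

I handed the job in after about 43 s of the 72 s allowed: by my last measurements the unit is face down and home in the nest (back at 56–57 mm), the lever is level on it, and the stamp, marker and pack haven't moved; hand-in returned no verdict.

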